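# Level a cabinet door in the turning frame and lock it

### The arm

A 6-joint arm with a two-finger parallel gripper is mounted at the origin on the work surface. World frame = base frame: x ahead of the robot, y to its left, z up, the work surface at z = 0. Lengths are in m, angles in rad, forces in N, time in s.
With the tool pointing down it reaches from about 0.4 to 0.825 m from the base axis. Payload 7 kg.
Tool frame: the origin (TCP) lies between the finger pads; the fingertips stand 25 mm ahead of it and the grasp point (between the pads) lies 6 mm ahead of it; z points along the fingers, y is the line along which they close (so a half turn about z gives the same grasp; the last joint's range is limited). The gripper opens to 85 mm and grips with 20 to 120 N. Pads are 22 mm wide; open, the fingers measure 114 mm over their backs; the gripper's body (76 mm by 85 mm) begins 54 mm behind the grasp point. The pads swing forward as they close: fully open they stand 13 mm farther back than shut.
Start: joints at [1.416, 0.359, 0.012, 0, -1.224, -0.288], TCP at [0.289, 0.61, 0.235] pointing down, gripper open.
Joint ranges: [-3.07, 3.07], [-1.43, 2.12], [-1.02, 1.25], [-3.03, 1.67], [-3.05, -0], [-3.03, 3.03]. Speed limits (rad/s): [2.39, 2.39, 3.01, 3.14, 3.14, 3.14].

### API

Orientations are given as a unit quaternion [w, x, y, z].
In Python, from rig import r gives the robot as it stands.
- The arm moves only by the tool drive_tool, never from a script. Its arguments are lists of equal length, an entry for each row: "xyz": the shift along the tool's x, y, z each as a share of 0.2 m, from -1 to 1, a list of three; "angular": the turn, a rotation vector about the tool's x, y, z each as a share of 45 degrees, from -1 to 1, a list of three; "grip": the closure, from -1 (fully open) to 1 (shut). In form: {"xyz": [[dx, dy, dz], ...], "angular": [[wx, wy, wz], ...], "grip": [grip, ...]}. A call has 1 to 20 rows; each row is the pose to reach, as a shift and turn from the pose commanded when the call began, along the tool's axes at that moment; what a row does not reach only later rows make up. A row lasts 1/10 s, in which the tool goes at most 50 mm and 8.59 degrees, less where a joint would pass 70% of its speed; a pose out of reach is approached as far as the arm can. A call with a number of a shift or a turn outside -1 to 1 is refused whole. A call with a gripper value outside its range is refused whole. The fingers move at their own pace and stop on an object; the grip force is fixed at half the most. Time passes only in rows, so rows that repeat a pose let the fingers close. It gives the time, the measured TCP pose, the force, the opening and the grip force at its end, in the units of the state.
- r.get_state(): the state, without advancing time (a new reading comes with each control period).
- r.camera(name): name is "scene" or "side" or "wrist"; returns a dict with "pixels" (384x512x3 uint8, blue, green, red), "range_z" (384x512 float32, m along the optical axis (not along the pixel's ray), 0 where there is no reading), "fx", "fy", "cx", "cy" (pixels), "R" (3x3) and "t" (3): a world point X has camera coordinates R X + t. Camera axes: x right, y down, z forward; pixel columns grow to the right and rows downward; lengths in m; the calibration is good to about 2 mm. A picture is of the moment at which its call begins.
- r.finish_job(): hands the job in; it is judged then, once.
The state is a dict: "t": time; "joint_pos": joint angles; "dq": joint speeds; "tau": joint torques, N m; "tool_pos": TCP position; "tool_rot": TCP orientation; "wrist_force": force on the tool from outside, world axes, zero at the start; "wrist_torque": the same for the moment, N m; "gripper_width": finger opening in m; "grasp_force": force on a finger pad.
Only numpy, scipy, OpenCV 4.12 (cv2) and the standard library are available. Lean on these libraries where they do the work, as an engineer would, in place of code of your own. Each camera call takes 0.05 s, during which the arm holds its last target. There are 200 camera calls.

### The job

The small cabinet door held in the turning frame on the bench stands tilted. Turn it about its long axis until it lies level, with the two round hinge holes facing up, then lock the frame by turning the bar-shaped knob, on top of one of the two posts, a quarter turn clockwise to its stop. Do not turn the round knob on the other post: it clamps the door.

Things in the scene. Friction and masses are not known exactly. Their poses are not given: they have to be found in the camera images.
- frame: Turning frame, screwed to the bench: dark steel foot 80 (x) x 380 (y) x 20 mm, two aluminium posts 36 x 36 mm in plan centred at y = +167 and -167 mm, tops 150 mm above the bench. Origin: centre of the foot's underside. Frame -x faces the robot, within 0.45 rad of yaw. The door pivots about a line along the frame's y, 120 mm above the origin, and turns clear of the foot.
- door (a joint): Tilt in rad of the wooden door, balanced on its pivots. 0 = level, hinge holes up; positive = the long edge on the robot's side (frame -x) is raised, so that the face with the holes looks up and away from the robot. Starts at 0.6 to 1.15. No stop at 0 (range -1.4 to 1.4). Stiff pivots (0.15 Nm, some 3 N at 50 mm from the axis): the door stays where it is left, locked or not.
- door_edge (a point): Middle of the door's long edge on the robot's side, in mid-thickness, 70 mm from the pivot axis; 120 mm above the bench when level. The door: a light-wood board 140 mm wide, 240 mm long, 18 mm thick, about 0.45 kg, the pivots at the middle of its short ends in mid-thickness. Two 35 mm hinge holes (dark discs) near this edge mark its upper face.
- lock_knob (a joint): Turn in rad of the locking knob: black, with an upright straight bar to grip, 48 mm long, 14 mm thick, 34 mm high, its top 198 mm above the bench, on top of either post. Vertical axis. Grows clockwise seen from above: 0 = loose, bar across the frame (along frame x); 1.57 = locked, at its stop, bar along frame y. Starts at 0 to 0.2. Takes 0.06 Nm to turn and stays where left.
- lock_knob_grip (a point): On the vertical axis of the locking knob at the height to grip its bar: 12 mm below the bar's top, 186 mm above the bench. Below the bar, its 36 mm round foot has its top at 164 mm.
- clamp_knob (a joint): Turn in rad of the clamping knob, not to be turned: black, round and ribbed, 46 mm across and 23 mm high, on top of the other post. Starts at 0 and turns either way.
- clamp_knob_grip (a point): On the vertical axis of the round clamping knob, at mid-height, 171 mm above the bench.

How it is judged:
By the outcome, as a careful person would: the job done as asked, in the order asked, and still so for the second after the job is handed in, with the robot touching nothing.
It also fails if it takes over 42 s, if anything falls off the work surface, if the arm or the gripper's body presses on something with over 40 N, if the wrist force passes 120 N, or if a joint passes its speed limit or range.

## Working session

There is one attempt and no reset: what is moved stays moved. The work goes in short steps, Python scripts to look and compute and a tool call to move; the robot and the scene stay as the last step left them, time stands still between calls to the robot, and variables do not carry over. Pictures are saved under pics/ and viewed, at most 10 in all, crops included, and the job is handed in when it is done.

Besides the shell and the picture viewer there is one more tool, called after "Call:" as name(argument=value, ...), one argument or row to a line, values as JSON. drive_tool: Moves the arm, as the interface text tells. Shift numbers are shares of 0.2 m and turn numbers shares of 45 degrees, none past 1 either way. Its arguments: {"type":"object","properties":{"xyz":{"type":"array","items":{"type":"array","items":{"type":"number","minimum":-1,"maximum":1}}},"angular":{"type":"array","items":{"type":"array","items":{"type":"number","minimum":-1,"maximum":1}}},"grip":{"type":"array","items":{"type":"number"}}},"required":["xyz","angular","grip"]}

```bash
mkdir -p pics; cat > h.py <<'E'
import numpy as np, cv2
from rig import r
from scipy.spatial.transform import Rotation as Ro
def cloud(c):
    z=c["range_z"]; v,u=np.indices(z.shape)
    P=np.stack([(u-c["cx"])/c["fx"]*z,(v-c["cy"])/c["fy"]*z,z],-1)
    return (P-np.array(c["t"]))@np.array(c["R"]), z>0
def Rt(s):
    q=s["tool_rot"]; return Ro.from_quat([q[1],q[2],q[3],q[0]])
E
python3 - <<'E'
from h import *
s=r.get_state(); print(s["t"],s["tool_pos"],s["tool_rot"]); print(Rt(s).as_matrix().round(3))
a=r.camera("scene");b=r.camera("side")
np.savez("c0.npz",**{"s"+k:v for k,v in a.items()},**{"d"+k:v for k,v in b.items()})
cv2.imwrite("pics/a.png",np.vstack([a["pixels"],b["pixels"]])[:, :] if 0 else cv2.resize(np.hstack([a["pixels"],b["pixels"]]),(800,300)))
cv2.imwrite("pics/s.png",a["pixels"])
for c in(a,b):
    P,ok=cloud(c); m=ok&(P[...,2]>.14)&(P[...,2]<.21)&(P[...,0]>.3)&(P[...,0]<.9)
    print(m.sum(),P[m].min(0),P[m].max(0))
E
```

```text
0.0 [0.28904052 0.60944373 0.23426932] [ 8.35236733e-04  9.75577201e-01 -2.19655220e-01 -1.04425842e-04]
[[ 0.904 -0.429 -0.001]
 [-0.429 -0.904 -0.002]
 [ 0.     0.002 -1.   ]]
8008 [ 0.30004698 -1.92634074  0.14000191] [0.89979965 0.44121517 0.19973944]
4430 [ 0.439633   -0.12664483  0.14000252] [0.62775671 0.21320321 0.19929817]
```

View pics/a.png

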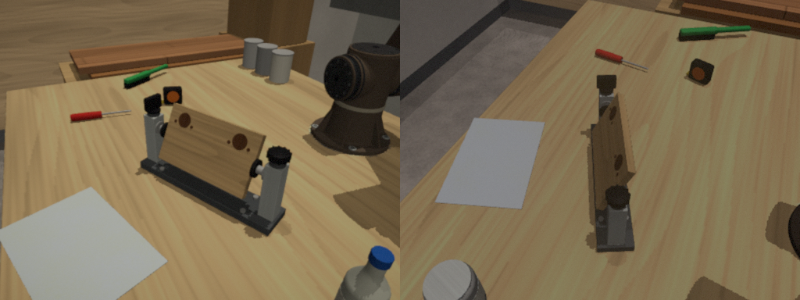

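Scene view (left half) shows the bar knob on the left post at about (152,103) and the round knob on the right post at (279,155). The door's raised edge is on the robot's side. Next I'll measure these in the depth data.

```bash
python3 - <<'E'
from h import *
d=np.load("c0.npz")
for k in "sd":
    c={n:d[k+n] for n in("pixels","range_z","fx","fy","cx","cy","R","t")}
    P,ok=cloud(c); box=ok&(P[...,0]>.4)&(P[...,0]<.72)&(P[...,1]>-.25)&(P[...,1]<.3)
    dark=c["pixels"].max(-1)<70
    m=(box&(P[...,2]>.166)&(P[...,2]<.21)&dark).astype(np.uint8)
    n,l,st,_=cv2.connectedComponentsWithStats(m)
    for i in range(1,n):
        if st[i,4]>40:
            Q=P[l==i]; t=Q[Q[:,2]>Q[:,2].max()-.006]
            rc=cv2.minAreaRect((t[:,:2]*1000).astype(np.float32))
            print(k,st[i],"top",Q[:,2].max(),t.mean(0).round(4),rc)
    # door: wood points
    px=c["pixels"].astype(int); wood=(px[...,2]-px[...,0]>30)
    m=box&wood&(P[...,2]>.06)&(P[...,2]<.2)
    Q=P[m]; 
    # RANSAC plane
    rng=np.random.default_rng(0);best=0
    for _ in range(300):
        p=Q[rng.choice(len(Q),3,False)]; nn=np.cross(p[1]-p[0],p[2]-p[0]); nn/=np.linalg.norm(nn)+1e-12
        inl=abs((Q-p[0])@nn)<.003
        if inl.sum()>best: best=inl.sum();bi=inl
    S=Q[bi]; ce=S.mean(0); nn=np.linalg.svd(S-ce,full_matrices=0)[2][2]; nn*=np.sign(nn[2])
    print(k,"door",best,len(Q),ce.round(4),nn.round(4),"tilt",np.arccos(nn[2]),"yaw",np.arctan2(nn[1],nn[0]),S.min(0),S.max(0))
    m=box&(P[...,2]>.014)&(P[...,2]<.026); Q=P[m]; print("foot",cv2.minAreaRect((Q[:,:2]*1000).astype(np.float32)))
E
```

```text
s [184 120  23  23 378] top 0.19911873637170363 [ 0.6064 -0.1084  0.1965] ((605.1011352539062, -110.41291809082031), (46.61860275268555, 9.29175090789795), 23.154550552368164)
s [232 145  12   9  54] top 0.17483669592462203 [ 0.5517 -0.0361  0.1717] ((551.62744140625, -35.17006301879883), (4.395809173583984, 22.43361473083496), 23.22081184387207)
s [300 171  16   9  83] top 0.1747541268533775 [0.4883 0.0998 0.1714] ((488.3960876464844, 99.49334716796875), (7.020808219909668, 25.39714813232422), 22.66971206665039)
s [341 187  32  24 551] top 0.18258235708175455 [0.467  0.1929 0.18  ] ((465.4364318847656, 191.36080932617188), (39.21708297729492, 42.60161590576172), 37.12118148803711)
s door 9546 9998 [0.5357 0.0503 0.1255] [0.8115 0.3796 0.4442] tilt 1.1104820982809394 yaw 0.43747072883174526 [ 0.44135573 -0.12355006  0.06027758] [0.62786393 0.19075188 0.18750479]
foot ((534.7305908203125, 37.838043212890625), (81.76055908203125, 380.15069580078125), 25.117050170898438)
d [252  96  25  18 415] top 0.19929817294843524 [ 0.6045 -0.111   0.1962] ((604.8023681640625, -111.83380126953125), 
[... 167 characters left out ...]
0703), (3.7418785095214844, 25.54102897644043), 27.600894927978516)
d [286 220  14   8  67] top 0.1839730484715872 [0.4615 0.1365 0.1808] ((460.92327880859375, 135.38754272460938), (8.883041381835938, 3.4038994312286377), 22.203819274902344)
d [263 236  32  32 702] top 0.18281780973106163 [0.4625 0.1913 0.1792] ((462.3135986328125, 190.8519287109375), (42.403446197509766, 42.592979431152344), 87.5809326171875)
d door 4075 4867 [0.5333 0.0498 0.1293] [0.8086 0.3792 0.4499] tilt 1.1041645610619075 yaw 0.43848188683069567 [ 0.439633   -0.12019939  0.06035766] [0.61798863 0.19338964 0.18837354]
foot ((533.52880859375, 38.13714599609375), (80.0152816772461, 382.1853332519531), 25.085369110107422)
```

Call:
drive_tool(
  xyz=[
    [1,0.85,-0.2],
    [1,0.85,-0.2],
    [1,0.85,-0.2],
    [1,0.85,-0.2],
    [1,0.85,-0.2],
    [1,0.85,-0.2],
    [1,0.85,-0.2],
  ],
  angular=[
    [0,0,0],
    [0,0,0],
    [0,0,0],
    [0,0,0],
    [0,0,0],
    [0,0,0],
    [0,0,0],
  ],
  grip=[1,1,1,1,1,1,1],
)

```text
t: 0.8
tool_pos: [0.3979, 0.3687, 0.2759]
tool_rot: [-0.001, 0.975, -0.221, 0.0]
wrist_force: [0.7, 1.2, 0.4]
gripper_width: -0.0003
grasp_force: 0.0
```

Call:
drive_tool(
  xyz=[
    [1,0.85,0],
    [1,0.85,0],
    [1,0.85,0],
    [1,0.85,0],
    [1,0.85,0],
    [1,0.85,0],
    [1,0.85,0],
  ],
  angular=[
    [0,0,-1],
    [0,0,-1],
    [0,0,-1],
    [0,0,-1],
    [0,0,-1],
    [0,0,-1],
    [0,0,-1],
  ],
  grip=[1,1,1,1,1,1,1],
)

```text
t: 1.5
tool_pos: [0.5059, 0.1293, 0.2744]
tool_rot: [0.0, 0.985, 0.171, -0.001]
wrist_force: [0.6, 1.1, -0.2]
gripper_width: -0.0002
grasp_force: 0.0
```

```bash
cat >> h.py <<'E'
yaw=.438; O=np.array([.5342,.038]); F=np.array([[np.cos(yaw),-np.sin(yaw)],[np.sin(yaw),np.cos(yaw)]])
def go(fx,fy,tipz,yw=yaw):
    s=r.get_state(); R=Rt(s); p=np.array(s["tool_pos"])
    tgt=np.r_[O+F@[fx,fy],tipz+.025]
    D=Ro.from_matrix([[np.cos(yw),np.sin(yw),0],[np.sin(yw),-np.cos(yw),0],[0,0,-1]])
    print("t",s["t"],"pos",p.round(4),"frame",(F.T@(p[:2]-O)).round(4),"W",s["wrist_force"])
    print("shift",(R.inv().apply(tgt-p)/.2).round(3),"turn",((R.inv()*D).as_rotvec()/(np.pi/4)).round(3))
E
python3 -c "
from h import *
go(.012,0,.235)"
```

```text
t 1.5 pos [0.5059 0.1293 0.2744] frame [0.0131 0.0947] W [ 0.57907046  1.05455354 -0.22208877]
shift [0.039 0.472 0.072] turn [ 0.001  0.002 -0.12 ]
```

Call:
drive_tool(
  xyz=[
    [0.04,0.47,0.07],
    [0.04,0.47,0.07],
    [0.04,0.47,0.07],
    [0.04,0.47,0.07],
    [0.04,0.47,0.07],
  ],
  angular=[
    [0,0,-0.12],
    [0,0,-0.12],
    [0,0,-0.12],
    [0,0,-0.12],
    [0,0,-0.12],
  ],
  grip=[1,1,1,1,1],
)

```text
t: 2.0
tool_pos: [0.5441, 0.0466, 0.2609]
tool_rot: [-0.0, 0.976, 0.217, -0.0]
wrist_force: [-0.0, 0.9, 0.5]
gripper_width: 0.0001
grasp_force: 0.0
```

```bash
python3 -c "
from h import *
go(.012,0,.165)
s=r.get_state()
for th in np.arange(1.1,-.01,-.1):
    e=np.array([-np.cos(th),np.sin(th)]);n=np.array([np.sin(th),np.cos(th)])
    c=.048*e+.009*n; print(th.round(2),((c[0]+.011-.012)/.2).round(3),((s['tool_pos'][2]-.025-.12-c[1])/.2).round(3))
"
```

```text
t 2.0 pos [0.5441 0.0466 0.2609] frame [0.0126 0.0036] W [-0.00507207  0.87486166  0.49514476]
shift [-0.003  0.018  0.355] turn [-0.     0.    -0.001]
1.1 -0.074 0.345
1.0 -0.097 0.353
0.9 -0.119 0.364
0.8 -0.14 0.376
0.7 -0.16 0.391
0.6 -0.178 0.407
0.5 -0.194 0.425
0.4 -0.209 0.445
0.3 -0.221 0.466
0.2 -0.231 0.488
0.1 -0.239 0.511
-0.0 -0.245 0.535
```

Call:
drive_tool(
  xyz=[
    [0,0,0.2],
    [0,0,0.35],
    [0,0,0.35],
    [-0.04,0,0.35],
    [-0.075,0,0.35],
    [-0.1,0,0.355],
    [-0.12,0,0.365],
    [-0.14,0,0.375],
    [-0.16,0,0.39],
    [-0.18,0,0.41],
    [-0.195,0,0.425],
    [-0.21,0,0.445],
    [-0.22,0,0.465],
    [-0.23,0,0.49],
    [-0.24,0,0.51],
    [-0.242,0,0.525],
    [-0.242,0,0.525],
    [-0.242,0,0.525],
  ],
  angular=[
    [0,0,0],
    [0,0,0],
    [0,0,0],
    [0,0,0],
    [0,0,0],
    [0,0,0],
    [0,0,0],
    [0,0,0],
    [0,0,0],
    [0,0,0],
    [0,0,0],
    [0,0,0],
    [0,0,0],
    [0,0,0],
    [0,0,0],
    [0,0,0],
    [0,0,0],
    [0,0,0],
  ],
  grip=[1,1,1,1,1,1,1,1,1,1,1,1,1,1,1,1,1,1],
)

```text
t: 3.8
tool_pos: [0.4999, 0.0249, 0.1557]
tool_rot: [-0.0, 0.976, 0.217, -0.0]
wrist_force: [0.1, 0.3, 0.7]
gripper_width: 0.0003
grasp_force: 0.0
```

```bash
cat >> h.py <<'E'
def door(names=("scene","side")):
    for k in names:
        c=r.camera(k); P,ok=cloud(c); X=(P[...,:2]-O)@F; z=P[...,2]
        px=c["pixels"].astype(int)
        m=ok&(abs(X[...,0])<.08)&(abs(X[...,1])<.115)&(z>.095)&(z<.16)&(px[...,2]-px[...,0]>30)
        m&=~((abs(X[...,1])<.03)&(z>.14))
        A=np.c_[X[m],np.ones(m.sum())]; b=z[m]; w=np.ones(len(b),bool)
        for _ in range(8):
            q=np.linalg.lstsq(A[w],b[w],rcond=None)[0]; w=abs(A@q-b)<.005 if _<4 else abs(A@q-b)<.003
        print(k,w.sum(),len(b),"tilt",-np.arctan(q[0]),"along y",q[1],"top z at axis",q[2])
        yield c
E
python3 -c "
from h import *
go(-.037,0,.129)
cs=list(door())
cv2.imwrite('pics/b.png',cs[0]['pixels'])
"
```

```text
t 3.8 pos [0.4999 0.0249 0.1557] frame [-0.0366  0.0027] W [0.14068818 0.28292076 0.67358184]
shift [-0.002  0.014  0.009] turn [-0.     0.001 -0.002]
scene 7807 7852 tilt 0.44751692381183716 along y 0.0005060299267136692 top z at axis 0.12976988365943143
side 6109 6235 tilt 0.4477133980316096 along y 0.000814073031813467 top z at axis 0.1287713081639315
```

View pics/b.png

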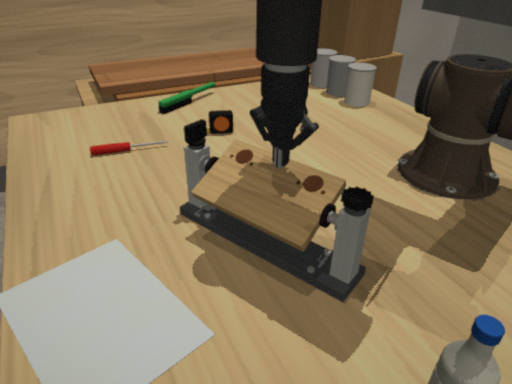

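The finger tip is near (283,162), at the door's raised edge. The door is at 0.448 rad, more tilted than the tip's position implies, so I'll check the real tip height.

```bash
python3 -c "
from h import *
out=[]
for k in('scene','side'):
    c=r.camera(k);P,ok=cloud(c);X=(P[...,:2]-O)@F;z=P[...,2]
    px=c['pixels'].astype(int)
    m=ok&(abs(X[...,0]+.037)<.05)&(abs(X[...,1])<.05)&(z>.13)&(z<.22)&(px[...,2]-px[...,0]<25)
    for a in np.arange(.13,.22,.01):
        q=m&(z>=a)&(z<a+.01)
        if q.sum()>3: print(k,a.round(2),q.sum(),X[q].min(0).round(4),X[q].max(0).round(4))
    p=np.array(c['R'])@np.array(r.get_state()['tool_pos'])+np.array(c['t']); u,v=int(c['fx']*p[0]/p[2]+c['cx']),int(c['fy']*p[1]/p[2]+c['cy']); print(u,v)
    u=min(max(u,50),460);v=min(max(v,50),330)
    out.append(cv2.resize(c['pixels'][v-50:v+50,u-50:u+50],(400,400),interpolation=cv2.INTER_CUBIC))
cv2.imwrite('pics/c.png',np.hstack(out))
"
```

```text
scene 0.15 27 [-0.0421 -0.0009] [-0.024   0.0153]
scene 0.16 80 [-0.0445 -0.0071] [-0.024   0.0175]
scene 0.17 86 [-0.0421 -0.0083] [-0.0242  0.0183]
scene 0.18 79 [-0.0403 -0.0079] [-0.0245  0.018 ]
scene 0.19 84 [-0.0329 -0.0245] [-0.022   0.0301]
scene 0.2 211 [-0.0467 -0.0311] [-0.0208  0.0418]
scene 0.21 207 [-0.0522 -0.0407] [-0.0182  0.0496]
279 163
side 0.14 8 [-0.0305 -0.0443] [-0.0268 -0.0046]
side 0.15 17 [-0.0449  0.0016] [-0.0253  0.017 ]
side 0.16 47 [-0.046  -0.0018] [-0.0251  0.0198]
side 0.17 53 [-0.0451  0.0069] [-0.0252  0.0198]
side 0.18 6 [-0.0425  0.0049] [-0.0252  0.0192]
side 0.19 10 [-0.0346  0.0103] [-0.0238  0.0356]
side 0.2 27 [-0.0421  0.0089] [-0.0234  0.0406]
side 0.21 52 [-0.0494 -0.0001] [-0.0191  0.0491]
291 176
```

View pics/c.png

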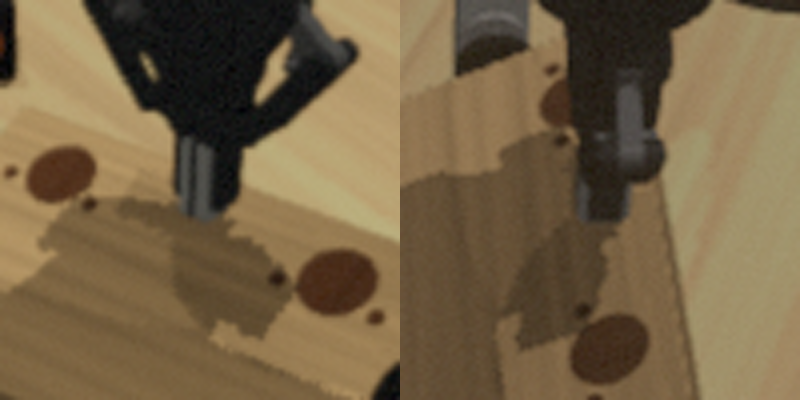

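The tip seems to rest on the face, around z≈0.15 (scene crop (200,215)). I'll lift clear and measure the true tip offset.

Call:
drive_tool(
  xyz=[
    [0,0,-0.25],
    [0,0,-0.25],
    [0,0,-0.25],
  ],
  angular=[
    [0,0,0],
    [0,0,0],
    [0,0,0],
  ],
  grip=[1,1,1],
)

```text
t: 4.3
tool_pos: [0.501, 0.0254, 0.2075]
tool_rot: [-0.0, 0.976, 0.217, 0.002]
wrist_force: [-0.8, -0.4, -1.2]
gripper_width: 0.0001
grasp_force: 0.0
```

```bash
python3 -c "
from h import *
go(-.037,0,.129)
list(door())
out=[];T=r.get_state()['tool_pos'][2]
for k in('scene','side'):
    c=r.camera(k);P,ok=cloud(c);X=(P[...,:2]-O)@F;z=P[...,2]
    px=c['pixels'].astype(int)
    m=ok&(abs(X[...,0]+.037)<.03)&(abs(X[...,1])<.03)&(z>.16)
    for a in np.arange(-.04,.04,.005):
        q=m&(z-T>=a)&(z-T<a+.005)
        if q.sum(): print(k,a.round(3),q.sum(),X[q].min(0).round(4),X[q].max(0).round(4))
    p=np.array(c['R'])@np.array(r.get_state()['tool_pos'])+np.array(c['t']); u,v=int(c['fx']*p[0]/p[2]+c['cx']),int(c['fy']*p[1]/p[2]+c['cy']); print(u,v)
    out.append(cv2.resize(c['pixels'][v-50:v+50,u-50:u+50],(400,400),interpolation=cv2.INTER_CUBIC))
cv2.imwrite('pics/d.png',np.hstack(out))
"
```

```text
t 4.3 pos [0.501  0.0254 0.2075] frame [-0.0354  0.0026] W [-0.75508316 -0.38307092 -1.20481806]
shift [-0.009  0.013  0.267] turn [-0.    -0.004 -0.001]
scene 7816 7856 tilt 0.44691665879997194 along y 0.0005337964531708372 top z at axis 0.1297715754422345
side 6303 6462 tilt 0.44680529811547126 along y 0.0005201164865309138 top z at axis 0.12872743094382144
scene -0.005 14 [-0.045  -0.0017] [-0.0264  0.0111]
scene -0.0 31 [-0.0425 -0.0066] [-0.0246  0.0155]
scene 0.005 45 [-0.045  -0.0092] [-0.0247  0.0178]
scene 0.01 51 [-0.0426 -0.0089] [-0.0247  0.018 ]
scene 0.015 47 [-0.043  -0.0104] [-0.0248  0.0177]
scene 0.02 55 [-0.0433 -0.0106] [-0.0243  0.018 ]
scene 0.025 53 [-0.0449 -0.0101] [-0.0238  0.0175]
scene 0.03 48 [-0.0442 -0.0104] [-0.0247  0.0184]
scene 0.035 42 [-0.033  -0.0191] [-0.0225  0.0219]
280 137
side -0.01 2 [-0.0422  0.0087] [-0.0291  0.0092]
side -0.005 13 [-0.0468  0.0056] [-0.026   0.0126]
side -0.0 22 [-0.0463  0.0024] [-0.0255  0.0173]
side 0.005 36 [-0.0477 -0.0002] [-0.0256  0.0187]
side 0.01 31 [-0.0474 -0.0007] [-0.0255  0.0194]
side 0.015 33 [-0.047  -0.0011] [-0.0257  0.02  ]
side 0.02 26 [-0.0448  0.0102] [-0.0255  0.0193]
side 0.025 8 [-0.0422  0.0083] [-0.0254  0.0192]
side 0.035 8 [-0.0249 -0.0036] [-0.0229  0.0161]
293 155
```

View pics/d.png

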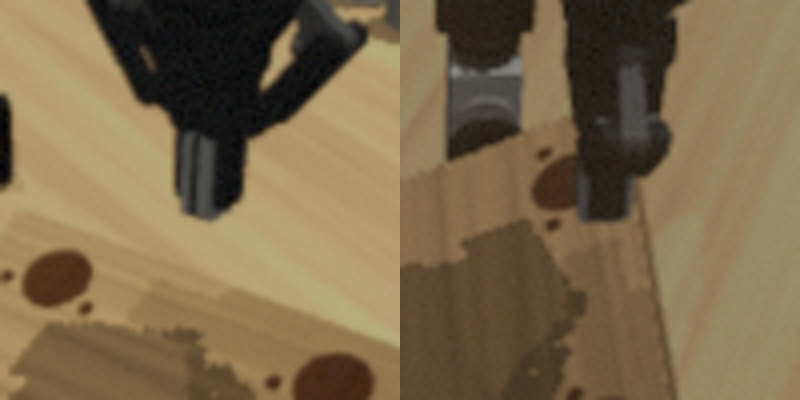

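The fingertips are actually only about 4 mm ahead of the reported TCP, with the tip ending at crop row 215. I'll use that offset from here on and push straight down, stopping slightly short.

Call:
drive_tool(
  xyz=[
    [-0.025,0,0.1],
    [-0.025,0,0.2],
    [-0.025,0,0.24],
    [-0.025,0,0.28],
    [-0.025,0,0.31],
    [-0.025,0,0.33],
    [-0.025,0,0.35],
    [-0.025,0,0.35],
    [-0.025,0,0.35],
  ],
  angular=[
    [0,0,0],
    [0,0,0],
    [0,0,0],
    [0,0,0],
    [0,0,0],
    [0,0,0],
    [0,0,0],
    [0,0,0],
    [0,0,0],
  ],
  grip=[1,1,1,1,1,1,1,1,1],
)

```text
t: 5.4
tool_pos: [0.496, 0.0231, 0.1362]
tool_rot: [-0.0, 0.976, 0.217, 0.0]
wrist_force: [0.4, 0.0, -0.5]
gripper_width: -0.0002
grasp_force: 0.0
```

```bash
python3 -c "
from h import *
go(-.037,0,.129)
list(door())
"
```

```text
t 5.4 pos [0.496  0.0231 0.1362] frame [-0.041   0.0027] W [ 0.42686803  0.00289943 -0.5097008 ]
shift [ 0.02   0.013 -0.089] turn [-0.    -0.001 -0.002]
scene 6100 6808 tilt 0.05690041147462691 along y 0.0005780819967970974 top z at axis 0.12914176960482354
side 6835 6871 tilt 0.055806358382733984 along y 0.000917207843369322 top z at axis 0.12800781125141306
```

Call:
drive_tool(
  xyz=[
    [0,0,0.007],
    [0,0,0.0145],
    [0,0,0.0145],
    [0,0,0.0145],
  ],
  angular=[
    [0,0,0],
    [0,0,0],
    [0,0,0],
    [0,0,0],
  ],
  grip=[1,1,1,1],
)

```text
t: 5.9
tool_pos: [0.4956, 0.0228, 0.1333]
tool_rot: [-0.0, 0.976, 0.217, -0.0]
wrist_force: [-1.2, -0.6, 1.1]
gripper_width: -0.0
grasp_force: 0.7
```

```bash
python3 -c "
from h import *
go(-.037,0,.129)
list(door())
"
```

```text
t 5.9 pos [0.4956 0.0228 0.1333] frame [-0.0414  0.0026] W [-1.22830417 -0.64825864  1.10589486]
shift [ 0.022  0.013 -0.104] turn [-0.     0.    -0.002]
scene 5741 6493 tilt 0.00868731958801722 along y 0.00043007038382958385 top z at axis 0.1291796860077516
side 6808 6850 tilt 0.006262046868280302 along y 0.000722217230924832 top z at axis 0.12801216379437422
```

Call:
drive_tool(
  xyz=[
    [0,0,-0.2],
    [0,0,-0.45],
    [0.1,0.2,-0.5],
    [0.21,0.85,-0.5],
    [0.21,0.85,-0.5],
    [0.21,0.85,-0.5],
    [0.21,0.85,-0.5],
    [0.21,0.85,-0.5],
    [0.21,0.85,-0.5],
  ],
  angular=[
    [0,0,0],
    [0,0,0],
    [0,0,0.04],
    [0,0,0.04],
    [0,0,0.04],
    [0,0,0.04],
    [0,0,0.04],
    [0,0,0.04],
    [0,0,0.04],
  ],
  grip=[1,1,1,-0.5,-0.5,-0.5,-0.5,-0.5,-0.5],
)

```text
t: 6.9
tool_pos: [0.6053, -0.1131, 0.2331]
tool_rot: [-0.0, 0.98, 0.201, -0.0]
wrist_force: [-0.5, 0.2, 0.4]
gripper_width: 0.0641
grasp_force: 0.0
```

```bash
python3 -c "
from h import *
go(0,-.167,.149,.405)
list(door())
c=r.camera('wrist'); cv2.imwrite('pics/w.png',np.hstack([c['pixels'],r.camera('side')['pixels']])[::1,::1][:, :][:384,:1024] if 0 else c['pixels'])
P,ok=cloud(c);m=ok&(P[...,2]>.18)&(P[...,2]<.205)&(np.hypot(P[...,0]-.605,P[...,1]+.113)<.04)
print(m.sum(), cv2.minAreaRect((P[m][:,:2]*1000).astype(np.float32)) if m.sum() else '', r.get_state()['gripper_width'],r.get_state()['joint_pos'])
"
```

```text
t 6.9 pos [ 0.6053 -0.1131  0.2331] frame [ 0.0003 -0.1669] W [-0.45798754  0.16866769  0.44016721]
shift [-0.002  0.     0.296] turn [-0.     0.     0.001]
scene 5881 6622 tilt 0.00774245890236245 along y 0.000479113020502242 top z at axis 0.12915981305924193
side 7477 7512 tilt 0.006078547683915134 along y 0.0005152556551518417 top z at axis 0.1279861767553686
1734 ((605.4447631835938, -114.88890838623047), (47.67734146118164, 13.971224784851074), 23.98587989807129) 0.06381327578050365 [ 1.32932096e-01  2.62801044e-01 -1.27962211e-01 -7.14877156e-05
 -1.17933762e+00  1.84460066e+00]
```

View pics/w.png

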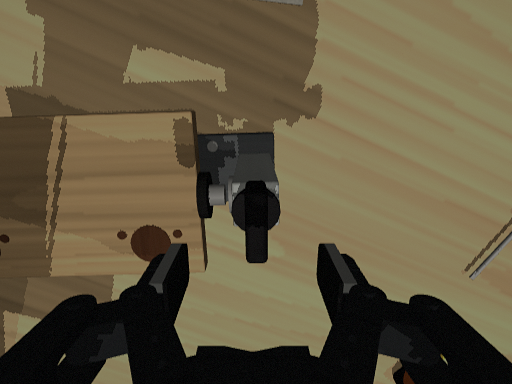

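The wrist view shows the bar at (257,225), centred between the open fingers and in line with them. Descending to grip it.

Call:
drive_tool(
  xyz=[
    [0,0.004,0.15],
    [0,0.004,0.295],
    [0,0.004,0.295],
    [0,0.004,0.295],
    [0,0.004,0.295],
    [0,0.004,0.295],
    [0,0.004,0.295],
    [0,0.004,0.295],
    [0,0.004,0.295],
    [0,0.004,0.295],
  ],
  angular=[
    [0,0,0],
    [0,0,0],
    [0,0,0],
    [0,0,0],
    [0,0,0],
    [0,0,0],
    [0,0,0],
    [0,0,0],
    [0,0,0],
    [0,0,0],
  ],
  grip=[-0.5,-0.5,-0.5,-0.5,1,1,1,1,1,1],
)

```text
t: 8.05
tool_pos: [0.6065, -0.1145, 0.1755]
tool_rot: [0.0, 0.98, 0.201, 0.001]
wrist_force: [-1.9, -0.0, 5.7]
gripper_width: 0.0131
grasp_force: 59.7
```

Call:
drive_tool(
  xyz=[
    [0,0,0],
    [0,0,0],
    [0,0,0],
    [0,0,0],
    [0,0,0],
    [0,0,0],
    [0,0,0],
    [0,0,0],
  ],
  angular=[
    [0,0,0.15],
    [0,0,0.3],
    [0,0,0.45],
    [0,0,0.6],
    [0,0,0.75],
    [0,0,0.9],
    [0,0,1],
    [0,0,1],
  ],
  grip=[1,1,1,1,1,1,1,1],
)

```text
t: 8.85
tool_pos: [0.6066, -0.1154, 0.1755]
tool_rot: [0.001, 0.982, -0.19, 0.001]
wrist_force: [-0.3, -4.5, 5.4]
gripper_width: 0.0129
grasp_force: 59.8
```

Call:
drive_tool(
  xyz=[
    [0,0,0],
    [0,0,0],
    [0,0,0],
    [0,0,0],
    [0,0,0],
    [0,0,0],
    [0,0,0],
    [0,0,0],
    [0,0,0],
    [0,0,0],
  ],
  angular=[
    [0,0,0.15],
    [0,0,0.3],
    [0,0,0.45],
    [0,0,0.6],
    [0,0,0.75],
    [0,0,0.85],
    [0,0,0.95],
    [0,0,0.99],
    [0,0,0.99],
    [0,0,0.99],
  ],
  grip=[1,1,1,1,1,1,1,1,1,1],
)

```text
t: 9.85
tool_pos: [0.6059, -0.116, 0.1755]
tool_rot: [0.001, 0.837, -0.547, 0.001]
wrist_force: [-2.3, -8.5, 4.9]
gripper_width: 0.0131
grasp_force: 60.4
```

```bash
python3 -c "
from h import *
go(0,-.167,.149,.438-np.pi/2)
s=r.get_state();print(s['wrist_torque'],s['gripper_width'],s['grasp_force'])
list(door())"
```

```text
t 9.85 pos [ 0.6059 -0.116   0.1755] frame [-0.0004 -0.1699] W [-2.26494723 -8.45116204  4.93859233]
shift [-0.015 -0.002  0.007] turn [ 0.001 -0.003 -0.031]
[-2.83643369  0.61108832  0.5161299 ] 0.013082191878215277 60.35008370876312
scene 5855 6601 tilt 0.007933382043305919 along y 0.0003222930566370852 top z at axis 0.12914523540995268
side 7480 7505 tilt 0.005833253272453394 along y 0.0003554160914094051 top z at axis 0.12798753169409496
```

Call:
drive_tool(
  xyz=[
    [0,0,0],
    [0,0,0],
    [0,0,0],
    [0,0,0],
    [0,0,-0.1],
    [0,0,-0.3],
    [0,0,-0.5],
    [0,0,-0.5],
    [0,0,-0.5],
  ],
  angular=[
    [0,0,0],
    [0,0,0],
    [0,0,0],
    [0,0,0],
    [0,0,0],
    [0,0,0],
    [0,0,0],
    [0,0,0],
    [0,0,0],
  ],
  grip=[-0.5,-0.5,-0.5,-0.5,-0.5,-0.5,-0.5,-0.5,-0.5],
)

```text
t: 10.85
tool_pos: [0.6064, -0.1138, 0.2754]
tool_rot: [-0.001, 0.837, -0.547, 0.001]
wrist_force: [0.2, -0.2, -0.8]
gripper_width: 0.0645
grasp_force: 0.0
```

```bash
python3 -c "
from h import *
list(door())
c=r.camera('wrist')
P,ok=cloud(c);m=ok&(P[...,2]>.19)&(P[...,2]<.205)&(np.hypot(P[...,0]-.605,P[...,1]+.113)<.04)
rc=cv2.minAreaRect((P[m][:,:2]*1000).astype(np.float32)); print(rc, 'frame y axis deg',np.degrees(yaw)+90)
Q=P[m][:,:2]; v=np.linalg.svd(Q-Q.mean(0),full_matrices=0)[2][0]; print(np.degrees(np.arctan(v[1]/v[0]))+180)
cv2.imwrite('pics/e.png',r.camera('scene')['pixels'])"
```

```text
scene 5879 6621 tilt 0.008049983950384155 along y 0.00030234243239540826 top z at axis 0.12914394924315106
side 7447 7480 tilt 0.006080311644168082 along y 0.000631213541388731 top z at axis 0.12798277820744314
((605.5062866210938, -116.16531372070312), (13.928107261657715, 47.20002746582031), 23.90907096862793) frame y axis deg 115.09555142673005
114.55116301770107
```

View pics/e.png

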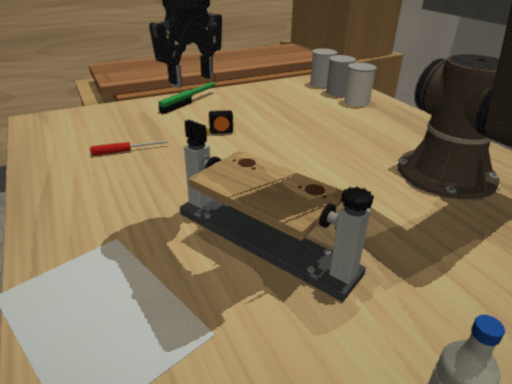

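The door is level with its holes up, at (247,162) and (315,189). The bar at (196,132) lies along the frame, within 1° of it. The gripper is clear, so I'm handing in.

```bash
python3 -c "
from rig import r
print(r.finish_job())"
```

```text
the job is handed in; nothing more can be done
None
```

The door lies level (tilt measured at about 0.007 rad) with its hinge holes up. The bar knob was then turned a quarter turn clockwise to its stop, the round clamp knob was not touched, and the job was handed in at about 11 s.

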